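Set the clamp meter's thumb dial to diode test

ROBOT

A 7-joint arm with a two-finger parallel gripper is mounted at the origin on the work surface. World frame = base frame: x ahead of the robot, y to its left, z up, the work surface at z = 0. Lengths are in m, angles in rad, forces in N, time in s.
With the tool pointing down it reaches from about 0.4 to 0.85 m from the base axis. Payload 10.4 kg.
Tool frame: the origin (TCP) lies on the centre line of the jaws, within the pads' length; the fingertips stand 17 mm ahead of it and the grasp point (between the pads) lies 2 mm behind it; z points along the fingers, y is the line along which they close (so a half turn about z gives the same grasp; the last joint's range is limited). The gripper opens to 85 mm and grips with 20 to 120 N. Pads are 22 mm wide; open, the fingers measure 114 mm over their backs; the gripper's body (76 mm by 85 mm) begins 54 mm behind the grasp point. The pads swing forward as they close: fully open they stand 13 mm farther back than shut.
Start: joints at [-1.313, 0.332, -0.065, 1.46, 0.022, 1.35, -0.088], TCP at [0.173, 0.601, 0.248] pointing down, gripper open.
Joint ranges: [-2.6, 2.6], [-0.5, 2.12], [-1.47, 1.34], [0.16, 2.42], [-1.27, 4.41], [0.06, 2.06], [-2.6, 2.6]. Speed limits (rad/s): [2.22, 2.22, 2.79, 2.79, 3.14, 3.14, 3.14].

INTERFACE

Orientations are given as a unit quaternion [x, y, z, w].
In Python, from workcell import sensors, imaging, order, spotter gives the robot as it stands. The module is installed in compiled form; this text tells all that it offers.
- The arm moves only by the shell command python3 -m inch 'ROWS' [FORCE]. ROWS is JSON, a list that holds one entry, the list of rows, each a list of 7 numbers: the shift along the tool's x, y, z in m, then the turn, a rotation vector about the tool's x, y, z in rad, then the closure, from -1 (fully open) to 1 (shut). In form: [[[x, y, z, ax, ay, az, hand], ...]]. A call has 1 to 10 rows; each row is the pose to reach, as a shift and turn from the pose commanded when the call began, along the tool's axes at that moment; what a row does not reach only later rows make up. A row lasts 1/10 s, in which the tool goes at most 50 mm and 8.59 degrees, less where a joint would pass 70% of its speed; a pose out of reach is approached as far as the arm can. A call with a gripper value outside its range is refused whole. The fingers move at their own pace and stop on an object; FORCE is the grip in N (left out, the last holds). Time passes only in rows, so rows that repeat a pose let the fingers close. It gives the time, the measured TCP pose, the force, the opening and the grip force at its end, in the units of the state.
- sensors.get_obs(): the state, without advancing time (a new reading comes with each control period).
- imaging.camera(name): name is "side" or "top"; returns the picture (384x512x3 uint8, blue, green, red); there is no depth.
- imaging.calibration(name): a dict with "mtx" (3x3 intrinsics, pixels), "D" ([k1, k2, p1, p2, k3] as OpenCV has them; the pictures are not rectified), "R" (3x3) and "t" (3): a world point X has camera coordinates R X + t. Camera axes: x right, y down, z forward; pixel columns grow to the right and rows downward; lengths in m; the calibration is good to about 2 mm. A picture is of the moment at which its call begins. calibration takes no time and is no camera call.
- order.hand_in(): hands the job in; it is judged then, once.
Trained networks look in the newest picture that a camera, given by its name, has taken for a name from the list of things; names that differ only in an ending like _2 or _b are one class to them, and where a whole thing is asked for, a point or a joint stands for the part that bears it (a point fixed in the world has none). Each returns a list of dicts, best first, with "conf" (0 to 1); they miss things now and then, are a little off and sometimes report something else, mostly with a low value. They report only what shows in the picture. A call takes as long as a camera call.
- spotter.look_for(label, camera): "pixel" ([column, row] in pixels, amid what is visible of it).
The state is a dict: "clock": time; "joint_pos": joint angles; "joint_velocities": joint speeds; "tau": joint torques, N m; "position": TCP position; "ee_rot": TCP orientation; "ft_force": force on the tool from outside, world axes, zero at the start; "torque": the same for the moment, N m; "grip_width": opening from 0.0 (shut) to 1.0 (fully open); "grasp_force": force on a finger pad.
Only numpy, scipy, OpenCV 4.12 (cv2) and the standard library are available. Lean on these libraries where they do the work, as an engineer would, in place of code of your own. Each camera call takes 0.05 s, during which the arm holds its last target. There are 200 camera calls.

TASK

Get the clamp meter on the bench ready for checking diodes: with a fingertip, flick the ribbed edge of its thumb dial clockwise (seen from above), click by click, until the white pointer line rests in the click at the diode mark, the printed triangle with a bar; do not overshoot into the next click. Touch the dial's edge gently, do not pinch, lift or shove the meter about, and leave the things around it alone. Finish with the hand clear.

Things in the scene. Friction and masses are not known exactly. Their poses are not given: they have to be found in the camera images.
- meter: Clamp meter lying loose on its back, face up: grey and black plastic, 295 mm long, 0.45 to 0.75 kg, rubber feet; it slides if pushed sideways with 4 to 8 N. Origin: on the bench under its handle part; +x along its length to the jaw, +y to its left, +z up. Handle part: x -125 to 75 mm, sides at y = -35 and 35 mm, flat face at z = 38 mm with display and three small keys.
- jaw (a point): Centre of the meter's ring-shaped clamp jaw (83 mm across, up to z = 32 mm), at x = 128 mm, y = 0 in the meter's frame. Between jaw and handle part stands a finger guard at x = 72 to 82 mm, 84 mm wide, 41 mm high; a 12 mm trigger sticks out of the left side beside it.
- dial_axis (a point): Centre of the top of the thumb dial on its vertical axis: x = 5, y = -15, z = 41 mm in the meter's frame. The dial is a black disc, z = 28 to 41 mm, core radius 24.5 mm, with eight ribs like gear teeth 45 degrees apart, 5 mm wide, reaching out to 30 mm radius. Its top stands 3 mm above the meter's face.
- dial_edge (a point): Outermost point of the dial's edge, 30 mm from the axis, at the meter's right side (-y), at half rib height (z = 34.5 mm). The case's side is only 20 mm from the axis here: the ribs overhang it by up to 10 mm, with free space beside and below. In every click the two nearest ribs stand 22.5 degrees either side of this point, tips 11.5 mm to its +x and to its -x side along the meter.
- dial (a joint): Dial angle in rad, growing clockwise seen from above; the ribs at the exposed edge then travel to the meter's -x (away from the jaw). Spring clicks every 0.785 rad: places 0 to 5, stops just beyond them. Starts in place 0, 1 or 2; the diode mark is place 4, 3.142 rad. Under 1.5 N at a rib turns it. Pushed past half way and let go it springs into the next click, before that it springs back.
- pointer (a point): Outer end of the white pointer line (26 x 3 mm) on top of the dial, 28.5 mm from the dial's axis, turning with the dial.
- diode_mark (a point): The diode mark: black triangle with a bar across its tip, 9 mm, printed on the meter's face 37.5 mm from the dial's axis, 22.5 degrees left of the jaw direction. Clockwise round the dial at each 45 degrees: ring (off, place 0), wave (1), line over dashes (2), capacitor: two parallel bars with leads (3), diode mark (4), square pulses (5).
- board: Bystander: loose green circuit board 130 x 85 mm with parts up to 34 mm high, lying to the meter's left. Origin: centre of its underside.
- solder_reel: Bystander: small grey metal reel, 52 mm across, 40 mm high, standing on end beyond the left of the jaw. Origin: centre of its underside.
- flux_jar: Bystander: small jar with a black lid, 40 mm across, 42 mm high, to the right of the jaw. Origin: centre of its underside.
- screwdriver: Bystander: screwdriver 160 mm long, about 25 mm thick, lying well to the meter's right. Origin: under its middle.

How it is judged:
By the outcome, as a careful person would: the job done as asked, in the order asked, and still so for the second after the job is handed in, with the robot touching nothing.
It also fails if it takes over 51 s, if anything falls off the work surface, if the arm or the gripper's body presses on something with over 40 N, if the wrist force passes 120 N, or if a joint passes its speed limit or range.

## Working session

There is one attempt and no reset: what is moved stays moved. The work goes in short steps, Python scripts to look and compute and a shell command to move; the robot and the scene stay as the last step left them, time stands still between calls to the robot, and variables do not carry over. Pictures are saved under pics/ and viewed, at most 10 in all, crops included, and the job is handed in when it is done.

```bash
mkdir -p pics
cat > h.py <<'E'
import numpy as np, cv2
from workcell import sensors, imaging, order, spotter
def ray(cam,px,z):
    c=imaging.calibration(cam);K=np.array(c["mtx"],float);D=np.array(c["D"],float);R=np.array(c["R"]);t=np.array(c["t"]).ravel()
    u=cv2.undistortPoints(np.array([[px]],float),K,D)[0,0]
    d=R.T@np.array([u[0],u[1],1]);o=-R.T@t
    return o+d*(z-o[2])/d[2]
def proj(cam,X):
    c=imaging.calibration(cam)
    return cv2.projectPoints(np.array(X,float).reshape(-1,1,3),cv2.Rodrigues(np.array(c["R"],float))[0],np.array(c["t"],float),np.array(c["mtx"],float),np.array(c["D"],float))[0][:,0]
E
python3 - <<'E'
from h import *
o=sensors.get_obs();print(o["clock"],o["position"],o["ee_rot"],o["grip_width"])
ims=[imaging.camera(n) for n in("top","side")]
cv2.imwrite("pics/a.png",ims[0]);cv2.imwrite("pics/b.png",ims[1])
for l,z in (("meter",.02),("jaw",.032),("dial_axis",.041),("pointer",.041),("diode_mark",.038),("flux_jar",.02)):
    for r in spotter.look_for(l,"top")[:2]: print(l,r["conf"],r["pixel"],ray("top",r["pixel"],z).round(4))
E
```

```text
0.0 [0.17310958 0.6001671  0.24751964] [ 1.39932423e-01  9.90160791e-01 -7.22430087e-04 -6.06206830e-05] 0.9957249201289182
meter 0.96 [260.4, 195.1] [0.5489 0.0215 0.02  ]
jaw 0.55 [258.6, 195.6] [0.5472 0.0262 0.032 ]
pointer 0.54 [268.9, 198.4] [0.5408 0.0016 0.041 ]
diode_mark 0.97 [263.2, 195.8] [0.5468 0.0153 0.038 ]
diode_mark 0.18 [267.4, 196.0] [0.5465 0.0052 0.038 ]
flux_jar 0.51 [300.2, 146.1] [ 0.6714 -0.0742  0.02  ]
```

Run:
```python
import cv2
a=cv2.imread("pics/a.png")[100:280,150:390]
cv2.imwrite("pics/a2.png",cv2.resize(a,(800,600),interpolation=cv2.INTER_CUBIC))
```

```text
(no output)
```

View pics/a2.png

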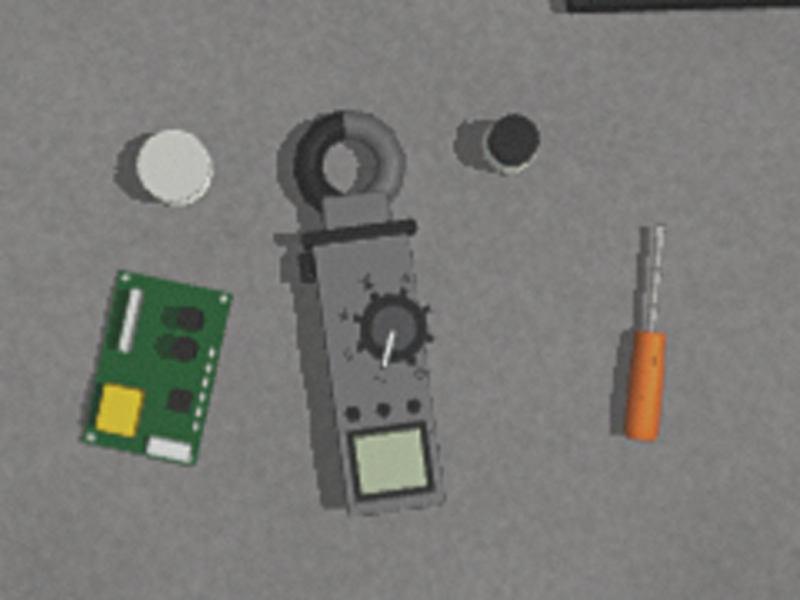

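View pics/b.png

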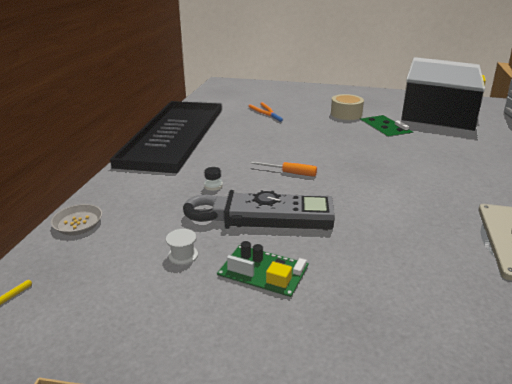

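The top view shows the meter amid the scene: jaw centre at crop (350,157), dial centre at (393,328), and the pointer tip at (385,365), on the wave mark. That is place 1, so it needs 3 clicks. The side view agrees, with the dial at about (266,198) and the right-hand side of the meter free.

```bash
cat >> h.py <<'E'
def M(p,pose):
    x,y,a=pose;p=np.atleast_2d(p);c,s=np.cos(a),np.sin(a)
    return np.c_[x+c*p[:,0]-s*p[:,1],y+s*p[:,0]+c*p[:,1],p[:,2]]
E
python3 - <<'E'
from h import *
from scipy.optimize import least_squares
# crop px -> full (pixel-centre shift of resize)
F=lambda a:(np.array(a)+.5)/(10/3)-.5+[150,100]
mod=np.array([[5,-15,41],[-125,35,38],[-125,-35,38],[77,42,41],[77,-42,41],[128,0,32]])/1e3
px=F([[393,328],[350,515],[443,503],[303,240],[416,227],[350,155]])
f=least_squares(lambda p:(proj("top",M(mod,p))-px).ravel(),[.55,.01,0],x_scale=[.1,.1,.1],loss="soft_l1")
print(f.x, f.fun.reshape(-1,2).round(2))
ms=proj("side",M(mod,f.x)).round(1);print("side proj",ms.tolist())
print("axis",M(mod[:1],f.x))
E
```

```text
[0.53496655 0.01871761 0.15037894] [[ 0.11 -0.25]
 [-0.64  0.5 ]
 [ 0.52  0.14]
 [-0.44 -0.56]
 [ 0.38 -1.16]
 [ 0.02  2.23]]
side proj [[267.2, 196.1], [335.9, 213.6], [333.3, 194.5], [226.6, 210.4], [232.4, 188.1], [204.0, 201.8]]
axis [[0.54215731 0.00463596 0.041     ]]
```

```bash
cat >> h.py <<'E'
from scipy.spatial.transform import Rotation as Ro
POSE=[0.53497,0.01872,0.15038]
DX=Ro.from_euler("z",POSE[2]).as_matrix()
def shift(mx,my,z,yawdir=98.6):
    "tool shift to bring TCP to (mx,my) mm from dial axis in meter axes, world z in m"
    o=sensors.get_obs();R=Ro.from_quat(o["ee_rot"]).as_matrix();p=o["position"]
    tgt=M([[.005+mx/1e3,-.015+my/1e3,z]],POSE)[0]
    ty=np.deg2rad(yawdir+52.8);Rt=np.array([[np.cos(ty),np.sin(ty),0],[np.sin(ty),-np.cos(ty),0],[0,0,-1]])
    print("shift",(R.T@(tgt-p)).round(4),"rot",Ro.from_matrix(R.T@Rt).as_rotvec().round(4),"now",((DX.T@(np.array(p)-M([[.005,-.015,0]],POSE)[0]))*1e3).round(1))
    print("meter dirs in tool: +x",(R.T@DX[:,0]).round(3),"+y",(R.T@DX[:,1]).round(3))
E
python3 -c "
from h import *
shift(17,-70,.15)"
```

```text
shift [-0.5644 -0.5268  0.0983] rot [-1.000e-04 -0.000e+00  2.184e-01] now [-275.6  644.4  248.2]
meter dirs in tool: +x [-0.908  0.418 -0.   ] +y [ 0.418  0.908 -0.   ]
```

```bash
r='[-0.5644,-0.5268,0.0983,0,0,0.2184,1]'; python3 -m inch '[[[-0.3,-0.28,0,0,0,0.12,1],[-0.3,-0.28,0,0,0,0.12,1],[-0.3,-0.28,0,0,0,0.12,1],[-0.3,-0.28,0,0,0,0.12,1],[-0.3,-0.28,0,0,0,0.12,1],[-0.3,-0.28,0,0,0,0.12,1],[-0.3,-0.28,0,0,0,0.12,1],[-0.3,-0.28,0,0,0,0.12,1],[-0.3,-0.28,0,0,0,0.12,1],[-0.3,-0.28,0,0,0,0.12,1]]]' 20
python3 -m inch '[[[-0.264,-0.247,0.098,0,0,0.098,1],[-0.264,-0.247,0.098,0,0,0.098,1],[-0.264,-0.247,0.098,0,0,0.098,1],[-0.264,-0.247,0.098,0,0,0.098,1],[-0.264,-0.247,0.098,0,0,0.098,1],[-0.264,-0.247,0.098,0,0,0.098,1],[-0.264,-0.247,0.098,0,0,0.098,1],[-0.264,-0.247,0.098,0,0,0.098,1],[-0.264,-0.247,0.098,0,0,0.098,1],[-0.264,-0.247,0.098,0,0,0.098,1]]]'
python3 -c "
from h import *
shift(17,-70,.15)"
```

```text
clock: 1.4
position: [0.3847, 0.247, 0.2486]
ee_rot: [0.201, 0.98, 0.0, 0.0]
ft_force: [-0.5, 0.8, -0.2]
grip_width: -0.001
grasp_force: 0.0
clock: 2.4
position: [0.5308, -0.0802, 0.1498]
ee_rot: [0.246, 0.969, 0.0, -0.001]
ft_force: [-0.0, 1.0, 0.2]
grip_width: -0.001
grasp_force: 0.0
shift [-0.0253  0.0344 -0.0003] rot [-0.0002 -0.001   0.0019] now [-23.9 -82.2 149.8]
meter dirs in tool: +x [-0.797  0.603 -0.001] +y [0.603 0.797 0.   ]
```

```bash
python3 -m inch '[[[-0.0253,0.0344,0,0,0,0.002,1],[-0.0253,0.0344,0,0,0,0.002,1],[-0.0253,0.0344,0.05,0,0,0.002,1],[-0.0253,0.0344,0.09,0,0,0.002,1],[-0.0253,0.0344,0.112,0,0,0.002,1],[-0.0253,0.0344,0.112,0,0,0.002,1],[-0.0253,0.0344,0.112,0,0,0.002,1]]]'
python3 - <<'E'
from h import *
shift(17,-45,.038)
a=imaging.camera("top");cv2.imwrite("pics/c.png",cv2.resize(a[150:240,210:330],(800,600),interpolation=cv2.INTER_CUBIC))
b=imaging.camera("side");cv2.imwrite("pics/d.png",cv2.resize(b[130:235,200:340],(800,600),interpolation=cv2.INTER_CUBIC))
E
```

```text
clock: 3.1
position: [0.5697, -0.0622, 0.0391]
ee_rot: [0.247, 0.969, 0.0, 0.0]
ft_force: [0.3, -0.3, 1.2]
grip_width: -0.001
grasp_force: 0.0
shift [0.0154 0.02   0.0011] rot [ 0.0009 -0.      0.0004] now [ 17.2 -70.2  39.1]
meter dirs in tool: +x [-0.797  0.604  0.001] +y [0.604 0.797 0.001]
```

View pics/c.png

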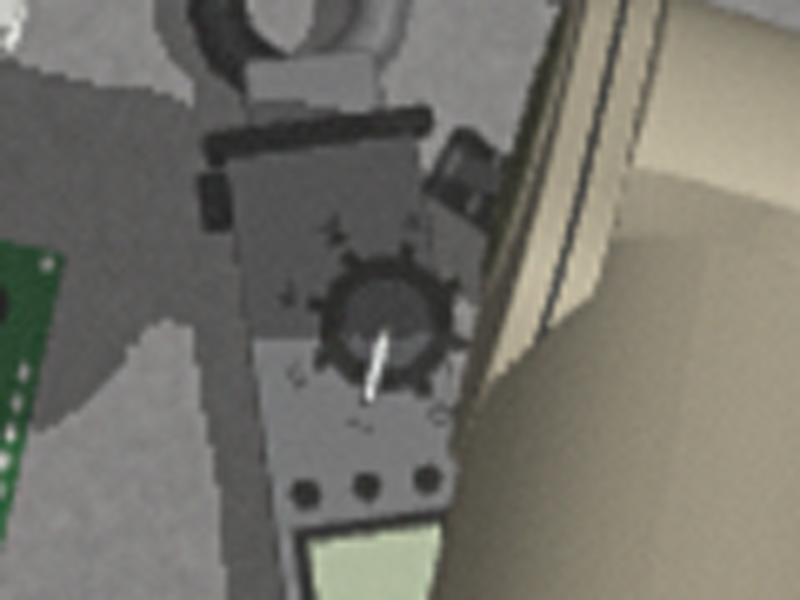

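View pics/d.png

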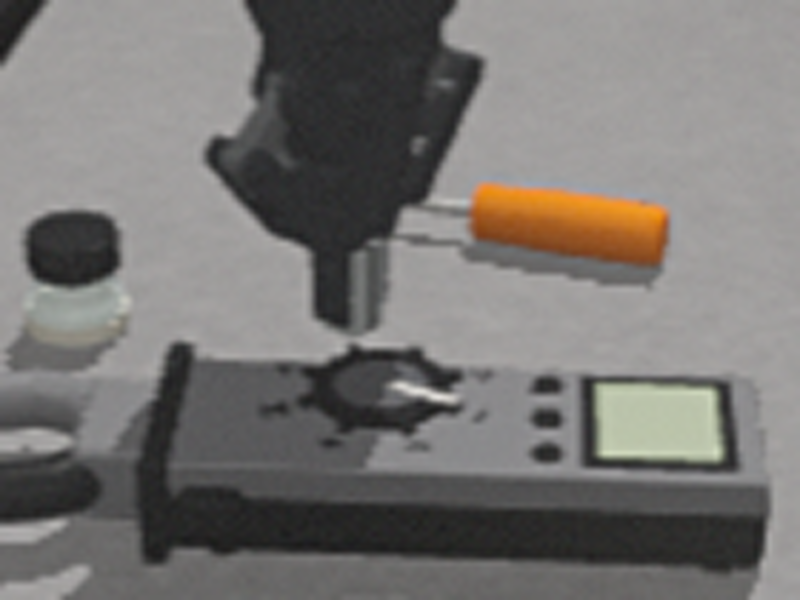

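The top view shows the dial still at place 1, with the fingertips hidden under the arm. In the side view the shut fingertips stand behind the dial, with their near bottom corner at crop (352,333), i.e. full-frame (261.4,188). I'll check where the corner should be.

Run:
```python
from h import *
o=sensors.get_obs();R=Ro.from_quat(o["ee_rot"]).as_matrix();p=np.array(o["position"])
for hx,hy in((11,14.5),(11,8),(11,11)):
    pts=[p+R@np.array([a,b,17])/1e3 for a,b in((-hx,hy),(hx,hy),(hx,-hy),(-hx,-hy))]
    print(hx,hy,((proj("side",pts)-[200,130])*5.714).round(0).tolist(),[(DX.T@(q-M([[.005,-.015,0]],POSE)[0])*1e3).round(1).tolist() for q in pts])
print(((proj("side",M([[.005,-.015,.041]],POSE))-[200,130])*5.714).round(0), ((proj("top",M([[.005,-.015,.041]],POSE))-[210,150])*6.667).round(0))
```

```text
11 14.5 [[299.0, 325.0], [343.0, 344.0], [395.0, 315.0], [350.0, 296.0]] [[35.4, -66.2, 23.2], [17.9, -52.9, 23.2], [0.4, -76.0, 23.1], [17.9, -89.3, 23.1]]
11 8 [[310.0, 318.0], [355.0, 338.0], [384.0, 322.0], [339.0, 303.0]] [[31.5, -71.4, 23.2], [14.0, -58.1, 23.1], [4.3, -70.8, 23.1], [21.8, -84.2, 23.2]]
11 11 [[305.0, 321.0], [350.0, 341.0], [389.0, 319.0], [344.0, 300.0]] [[33.3, -69.0, 23.2], [15.8, -55.7, 23.1], [2.5, -73.2, 23.1], [20.0, -86.5, 23.2]]
[[384. 378.]] [[384. 319.]]
```

```bash
python3 -m inch '[[[-0.004,0.003,0.003,0,0,0,1],[0.001,0.010,0.003,0,0,0,1],[0.006,0.016,0.003,0,0,0,1],[0.010,0.022,0.003,0,0,0,1],[0.013,0.0255,0.003,0,0,0,1],[0.0154,0.0286,0.003,0,0,0,1],[0.0154,0.0286,0.003,0,0,0,1],[0.0154,0.0286,0.003,0,0,0,1]]]'
python3 -c "
from h import *
shift(22.2,-38.1,.036)"
```

```text
clock: 4.0
position: [0.5694, -0.0316, 0.0353]
ee_rot: [0.248, 0.969, -0.0, 0.0]
ft_force: [0.3, -0.2, 0.9]
grip_width: -0.0
grasp_force: 0.0
shift [ 0.0006  0.0018 -0.0007] rot [-0.      0.0001 -0.0017] now [ 21.6 -39.9  35.3]
meter dirs in tool: +x [-0.795  0.606  0.   ] +y [ 0.606  0.795 -0.   ]
```

```bash
python3 -m inch '[[[0.0009,0.0012,0,0,0,0,1],[0.0033,-0.0006,0,0,0,0,1],[0.0057,-0.0024,0,0,0,0,1],[0.0081,-0.0042,0,0,0,0,1],[0.0105,-0.006,0,0,0,0,1],[0.0129,-0.0079,0,0,0,0,1],[0.0153,-0.0097,0,0,0,0,1]]]'
python3 -m inch '[[[0.0024,-0.0018,0,0,0,0,1],[0.0048,-0.0036,0,0,0,0,1],[0.0055,-0.0042,0,0,0,0,1],[0.0055,-0.0042,0,0,0,0,1]]]'
python3 - <<'E'
from h import *
shift(-2.8,-38.1,.036)
for n in("top","side"):
    a=imaging.camera(n);print(n,[(r["conf"],r["pixel"],(DX.T@(ray(n,r["pixel"],.041)-M([[.005,-.015,.041]],POSE)[0])*1e3).round(1)) for r in spotter.look_for("pointer",n)[:2]])
    c=proj(n,M([[.005,-.015,.041]],POSE))[0].round().astype(int)
    cv2.imwrite(f"pics/e{n}.png",cv2.resize(a[c[1]-30:c[1]+30,c[0]-40:c[0]+40],(400,300),interpolation=cv2.INTER_CUBIC))
cv2.imwrite("pics/e.png",np.hstack([cv2.imread("pics/etop.png"),cv2.imread("pics/eside.png")]))
E
```

```text
clock: 4.7
position: [0.5508, -0.0324, 0.0352]
ee_rot: [0.248, 0.969, 0.0, -0.0]
ft_force: [0.3, -1.9, 0.5]
grip_width: 0.0
grasp_force: 0.7
clock: 5.1
position: [0.5446, -0.0335, 0.0354]
ee_rot: [0.248, 0.969, 0.0, 0.0]
ft_force: [0.3, -0.2, -1.0]
grip_width: 0.0
grasp_force: 0.2
shift [-0.0004  0.0003 -0.0006] rot [ 0.0004  0.0001 -0.0015] now [ -3.3 -38.1  35.4]
meter dirs in tool: +x [-0.795  0.606  0.   ] +y [0.606 0.795 0.   ]
top [(0.44, [261.4, 198.0], array([ 1.5, 14.9, -0. ]))]
side [(0.84, [266.6, 200.6], array([ 0.2, 17.1, -0. ]))]
```

View pics/e.png

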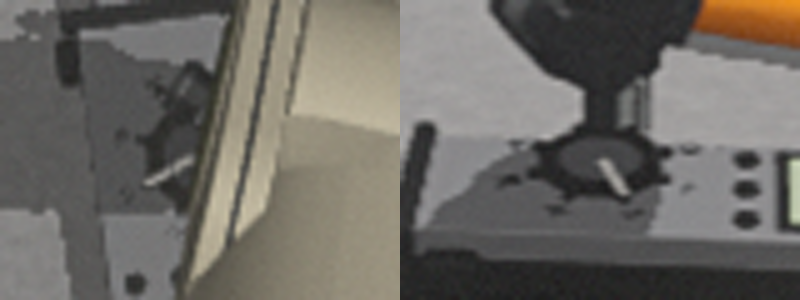

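Place 2 has been reached: the pointer is on the line-over-dashes mark (left crop tip (147,185), right crop tip (628,195)). The forces are tiny, so I'll repeat the stroke.

```bash
python3 -m inch '[[[-0.004,-0.0055,0,0,0,0,1],[-0.0085,-0.0111,0,0,0,0,1],[-0.0085,-0.0111,0,0,0,0,1],[-0.018,-0.004,0,0,0,0,1],[-0.0284,0.004,0,0,0,0,1],[-0.0284,0.004,0,0,0,0,1],[-0.0284,0.004,0,0,0,0,1],[-0.024,0.0096,0,0,0,0,1],[-0.0199,0.0152,0,0,0,0,1],[-0.0199,0.0152,0,0,0,0,1]]]'
python3 -m inch '[[[0,0,0,0,0,0,1],[0.0024,-0.0018,0,0,0,0,1],[0.0048,-0.0036,0,0,0,0,1],[0.0072,-0.0054,0,0,0,0,1],[0.0096,-0.0072,0,0,0,0,1],[0.012,-0.009,0,0,0,0,1],[0.0144,-0.0109,0,0,0,0,1],[0.0168,-0.0127,0,0,0,0,1],[0.0192,-0.0145,0,0,0,0,1],[0.0199,-0.0152,0,0,0,0,1]]]'
python3 - <<'E'
from h import *
shift(-2.8,-38.1,.036)
for n in("top","side"):
    a=imaging.camera(n);print(n,[(r["conf"],r["pixel"],(DX.T@(ray(n,r["pixel"],.041)-M([[.005,-.015,.041]],POSE)[0])*1e3).round(1)) for r in spotter.look_for("pointer",n)[:2]])
    c=proj(n,M([[.005,-.015,.041]],POSE))[0].round().astype(int)
    cv2.imwrite(f"pics/f{n}.png",cv2.resize(a[c[1]-30:c[1]+30,c[0]-40:c[0]+40],(400,300),interpolation=cv2.INTER_CUBIC))
cv2.imwrite("pics/f.png",np.hstack([cv2.imread("pics/ftop.png"),cv2.imread("pics/fside.png")]))
E
```

```text
clock: 6.3
position: [0.5689, -0.0281, 0.0352]
ee_rot: [0.247, 0.969, 0.0, -0.0]
ft_force: [-0.4, 0.6, 0.4]
grip_width: -0.0
grasp_force: 0.0
clock: 7.3
position: [0.544, -0.0331, 0.0352]
ee_rot: [0.248, 0.969, 0.0, -0.0]
ft_force: [0.3, -0.2, -0.4]
grip_width: 0.005
grasp_force: 0.1
shift [-0.0011  0.0002 -0.0008] rot [ 0.0005 -0.0009 -0.0013] now [ -3.8 -37.6  35.2]
meter dirs in tool: +x [-0.796  0.606 -0.   ] +y [0.606 0.796 0.001]
top [(0.67, [264.3, 197.5], array([ 1.8,  7.9, -0. ]))]
side [(0.55, [268.2, 196.8], array([-2. ,  2.6, -0. ]))]
```

View pics/f.png

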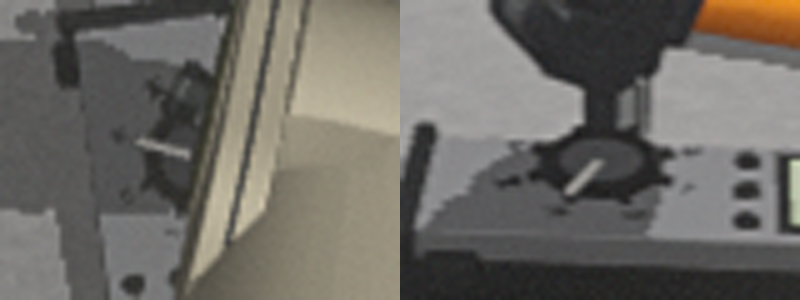

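Place 3 (capacitor mark) is reached: the pointer tip is at left crop (138,142), right crop (568,192), and the meter has barely moved. One more stroke, then I'll retract and lift.

```bash
python3 -m inch '[[[-0.004,-0.0055,0,0,0,0,1],[-0.0085,-0.0111,0,0,0,0,1],[-0.0085,-0.0111,0,0,0,0,1],[-0.018,-0.004,0,0,0,0,1],[-0.0284,0.004,0,0,0,0,1],[-0.0284,0.004,0,0,0,0,1],[-0.0284,0.004,0,0,0,0,1],[-0.024,0.0096,0,0,0,0,1],[-0.0199,0.0152,0,0,0,0,1],[-0.0199,0.0152,0,0,0,0,1]]]'
python3 -m inch '[[[0,0,0,0,0,0,1],[0.0024,-0.0018,0,0,0,0,1],[0.0048,-0.0036,0,0,0,0,1],[0.0072,-0.0054,0,0,0,0,1],[0.0096,-0.0072,0,0,0,0,1],[0.012,-0.009,0,0,0,0,1],[0.0144,-0.0109,0,0,0,0,1],[0.0168,-0.0127,0,0,0,0,1],[0.0192,-0.0145,0,0,0,0,1],[0.0199,-0.0152,0,0,0,0,1]]]'
python3 -m inch '[[[-0.004,-0.0055,0,0,0,0,1],[-0.010,-0.013,0,0,0,0,1],[-0.018,-0.024,0,0,0,0,1],[-0.024,-0.032,0,0,0,0,1],[-0.024,-0.032,-0.03,0,0,0,1],[-0.024,-0.032,-0.08,0,0,0,1],[-0.035,-0.045,-0.12,0,0,0,1],[-0.06,-0.08,-0.15,0,0,0,1],[-0.09,-0.12,-0.15,0,0,0,1],[-0.09,-0.12,-0.15,0,0,0,1]]]'
python3 - <<'E'
from h import *
for n in("top","side"):
    a=imaging.camera(n)
    c=proj(n,M([[.005,-.015,.041]],POSE))[0].round().astype(int)
    cv2.imwrite(f"pics/g{n}.png",cv2.resize(a[c[1]-30:c[1]+30,c[0]-40:c[0]+40],(400,300),interpolation=cv2.INTER_CUBIC))
cv2.imwrite("pics/g.png",np.hstack([cv2.imread("pics/gtop.png"),cv2.imread("pics/gside.png")]))
E
```

```text
clock: 8.5
position: [0.5689, -0.0281, 0.0352]
ee_rot: [0.247, 0.969, 0.0, -0.0]
ft_force: [-0.4, 0.0, -0.1]
grip_width: 0.001
grasp_force: 0.0
clock: 9.5
position: [0.544, -0.0333, 0.0352]
ee_rot: [0.248, 0.969, 0.0, -0.0]
ft_force: [0.7, -0.4, 0.1]
grip_width: -0.003
grasp_force: 0.0
clock: 10.5
position: [0.5651, -0.1909, 0.187]
ee_rot: [0.252, 0.968, -0.002, 0.002]
ft_force: [-0.1, 0.4, -0.0]
grip_width: 0.001
grasp_force: 0.0
```

View pics/g.png

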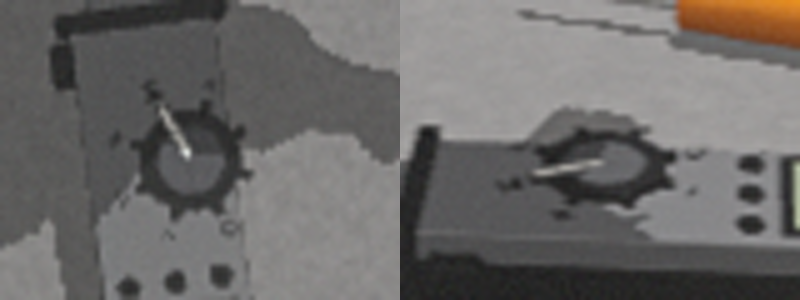

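The pointer runs from (190,157) to (160,103) in the left crop, straight at the diode mark at (150,90). The hand is clear, so I'm handing in.

```bash
python3 -c "
from h import *
print(order.hand_in())"
```

```text
the job is handed in; nothing more can be done
None
```

The dial went three clicks clockwise from place 1 and its pointer now rests at the diode mark (place 4); the last picture showed the hand clear and the meter essentially where it was, and the job is handed in, with no verdict returned.

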